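# Splash board up, quarter-turn oil cap off

### The arm

A 6-joint arm with a two-finger parallel gripper is mounted at the origin on the work surface. World frame = base frame: x ahead of the robot, y to its left, z up, the work surface at z = 0. Lengths are in m, angles in rad, forces in N, time in s.
With the tool pointing down it reaches from about 0.35 to 0.875 m from the base axis. Payload 15.5 kg.
Tool frame: the origin (TCP) lies between the finger pads; the fingertips stand 25 mm ahead of it and the grasp point (between the pads) lies 6 mm ahead of it; z points along the fingers, y is the line along which they close (so a half turn about z gives the same grasp; the last joint's range is limited). The gripper opens to 85 mm and grips with 20 to 120 N. Pads are 22 mm wide; open, the fingers measure 114 mm over their backs; the gripper's body (76 mm by 85 mm) begins 54 mm behind the grasp point. The pads swing forward as they close: fully open they stand 13 mm farther back than shut.
Start: joints at [1.113, 0.494, 1.345, -0, 1.302, -0.096], TCP at [0.222, 0.584, 0.256] pointing down, gripper open.
Joint ranges: [-2.91, 2.91], [-0.82, 2.16], [0.22, 2.67], [-1.22, 4.37], [0.12, 2.79], [-3.08, 3.08]. Speed limits (rad/s): [1.89, 1.89, 2.57, 3.01, 3.01, 3.01].

### API

Orientations are given as a unit quaternion [x, y, z, w].
In Python, from workcell import ctrl gives the robot as it stands.
- The arm moves only by the tool servo_tool, never from a script. Its argument "commands" is a list of rows, each an object with "linear": the shift along the tool's x, y, z in mm, a list of three; "twist": the turn about the tool's z in degrees; "claw": the finger opening in mm, from 0 to 85.4. A call has exactly 8 rows; each row shifts and turns the commanded pose from where the row before left it, along the tool's axes as they then stand; what a row does not reach is not made up. A row lasts 1/10 s, in which the tool goes at most 50 mm and 8.59 degrees, less where a joint would pass 70% of its speed; a pose out of reach is approached as far as the arm can. A call with a gripper value outside its range is refused whole. The fingers move at their own pace and stop on an object; "force" is the grip in N (left out, the last holds). Time passes only in rows, so rows that do not move let the fingers close, or fill a call up. It gives the time, the measured TCP pose, the force, the opening and the grip force at its end, in the units of the state.
- ctrl.state(): the state, without advancing time (a new reading comes with each control period).
- ctrl.snapshot(name): name is "side" or "top"; returns a dict with "img" (400x640x3 uint8, red, green, blue), "range_z" (400x640 float32, m along the optical axis (not along the pixel's ray), 0 where there is no reading), "K" (3x3 intrinsics, pixels), "rvec" (rotation vector, rad) and "tvec" (3), from world to camera coordinates, as OpenCV has them. Camera axes: x right, y down, z forward; pixel columns grow to the right and rows downward; lengths in m; the calibration is good to about 2 mm. A picture is of the moment at which its call begins.
- ctrl.finish_job(): hands the job in; it is judged then, once.
The state is a dict: "time": time; "qpos": joint angles; "joint_velocities": joint speeds; "effort": joint torques, N m; "tcp_pos": TCP position; "tool_rot": TCP orientation; "ft_force": force on the tool from outside, world axes, zero at the start; "torque": the same for the moment, N m; "width": opening from 0.0 (shut) to 1.0 (fully open); "grasp_force": force on a finger pad.
Only numpy, scipy, OpenCV 4.12 (cv2) and the standard library are available. Lean on these libraries where they do the work, as an engineer would, in place of code of your own. Each camera call takes 0.05 s, during which the arm holds its last target. There are 200 camera calls.

### The job

Take the white chopping board out of its slotted stand and lean it, long edge down, back against the side of the low wooden tea box that faces the robot, square to the box and centred on it, and let go: it is the splash guard. Then open the canister at the handle end of the steel caddy: its quarter-turn cap may be left- or right-handed, so find out which way it loosens and lift it straight off. Finish while still holding that cap, upright and still, about 6 cm above its neck; leave the caddy's other cap, the jar, mug and pepper mill where they are.

Things in the scene. Friction and masses are not known exactly. Their poses are not given: they have to be found in the camera images.
- board: White plastic chopping board, 12 mm thick (its x), 220 mm wide (y), 170 mm tall (z), about 0.3 kg. Origin: centre of its underside (a long edge). At the start it stands upright in the stand's slot, foot 8 mm above the worktop; its bare top edge can be pinched across the 12 mm from above.
- board_top (a point): Centre of the board's top edge, 170 mm above the board's origin along its z.
- stand: Fixed light-wood stand, 80 x 200 mm base (x, y) 8 mm thick, with a slot along its y, 15 mm wide, between two rails whose tops are 38 mm above the worktop. Origin: centre of its underside. The board's own axes start parallel to the stand's.
- tea_box: Fixed low dark-wood tea box, 100 mm deep (x), 220 mm wide (y), 100 mm tall, flat top, plain faces. Origin: centre of its underside. Its front, the -x face 50 mm from the origin, faces the robot. The board is to lean on the upper edge of this face, its lower edge on the worktop in front; a lean of 15 to 25 degrees stays put.
- caddy: Fixed dark steel caddy, base 300 x 110 mm (x, y), 12 mm thick, with two identical aluminium canisters (84 mm across) at x = -70 and +70 mm, each with a 50 mm wide steel neck, top 145 mm above the worktop. A wire handle arch, 115 mm tall and 100 mm wide, stands at its -x end (x = -140 mm), turned roughly to the robot. Origin: centre of the underside.
- neck (a point): Centre of the mouth of the canister at the handle end, 145 mm above the worktop. The lock: turned the loosening way the cap lifts straight off when its x axis is 65 degrees (within 10) from the caddy's x (stop at 68); the other way it meets a hard stop at 8. It starts within 4 degrees of the caddy's x. Nothing visible tells which way loosens; it differs from start to start.
- cap: Black quarter-turn cap on the canister at the handle end, 80 g: disc 58 mm across, 14 mm tall, on the neck. Origin: centre of the disc's underside, z up. On it a grip bar 42 mm long (cap x), 14 mm wide (y), its top 44 mm above the origin. Below, a stem with a 34 mm cross-piece parallel to the bar reaches 14 mm down, locked under the neck with 2 mm of vertical play. It turns easily until a stop.
- other_cap: The same kind of cap on the caddy's other canister, the one away from the handle; to be left alone. Origin: centre of its disc's underside.
- jar: small glass jar, 60 mm across, 90 mm tall, loose, between robot and tea box. Origin: centre of its underside.
- mug: white mug, 80 mm across, 90 mm tall, loose, at the back. Origin: centre of its underside.
- mill: wooden pepper mill, 56 mm across, 155 mm tall, loose, on the left. Origin: centre of its underside.
Mind the look-alikes: they are no part of the job. What is shaped like the cap but pink is not meant.

How it is judged:
By the outcome, as a careful person would: the job done as asked, in the order asked, and still so for the second after the job is handed in, while the arm keeps its last pose, push and grip.
It also fails if it takes over 58 s, if anything falls off the work surface, if the arm or the gripper's body presses on something with over 40 N, if the wrist force passes 120 N, or if a joint passes its speed limit or range.

## Working session

There is one attempt and no reset: what is moved stays moved. The work goes in short steps, Python scripts to look and compute and a tool call to move; the robot and the scene stay as the last step left them, time stands still between calls to the robot, and variables do not carry over. Pictures are saved under pics/ and viewed, at most 10 in all, crops included, and the job is handed in when it is done.

Besides the shell and the picture viewer there is one more tool, called after ">>>" by a JSON object that holds its "api" and its "payload", one argument or row to a line. servo_tool: Moves the arm, as the interface text tells. Its arguments: {"type":"object","properties":{"commands":{"type":"array"},"force":{"type":"number"}},"required":["commands"]}

```bash
ls; mkdir -p pics; python3 - <<'E'
from workcell import ctrl
import cv2,numpy as np
print(ctrl.state())
for n in ("top","side"):
    s=ctrl.snapshot(n); cv2.imwrite(f"pics/{n}0.png",s["img"][:,:,::-1]); np.savez(f"{n}0.npz",**s)
    R=cv2.Rodrigues(np.array(s["rvec"]))[0]; print(n,s["K"],-R.T@np.array(s["tvec"]),R[2])
E
```

```text
pics
{'time': 0.0, 'qpos': array([ 1.11252059e+00,  4.94190398e-01,  1.34615979e+00, -7.79540562e-06,
        1.30249987e+00, -9.55116444e-02]), 'joint_velocities': array([ 2.02724390e-05,  8.65393103e-04,  4.93922644e-04, -4.95875861e-04,
        9.30244418e-04,  5.92823475e-04]), 'effort': array([ 6.06282963e-03, -8.82155442e+01, -3.83883905e+01,  3.37867041e-04,
        9.90428205e-03, -4.21207517e-05]), 'tcp_pos': array([0.22164018, 0.5840119 , 0.25568604]), 'tool_rot': array([ 1.80388063e-01,  9.83595319e-01, -6.05784438e-04, -1.68253989e-04]), 'ft_force': array([ 0.06797858, -0.13828129, -0.32059999]), 'torque': array([ 0.01375642, -0.06227476,  0.04885272]), 'grasp_force': 0.0, 'width': 0.998635869518155}
top [[435.04105029   0.         317.78576821]
 [  0.         435.04105029 192.81327681]
 [  0.           0.           1.        ]] [0.39087781 0.02493951 1.18490756] [ 0.16259847  0.02626989 -0.98634255]
side [[389.93590045   0.         321.41703941]
 [  0.         389.93590045 200.99416772]
 [  0.           0.           1.        ]] [-0.02529419 -0.6104215   0.74117358] [ 0.54662935  0.61468548 -0.56864587]
```

View pics/top0.png

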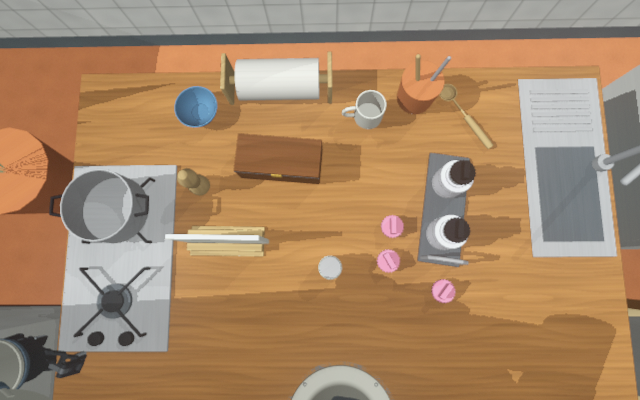

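View pics/side0.png

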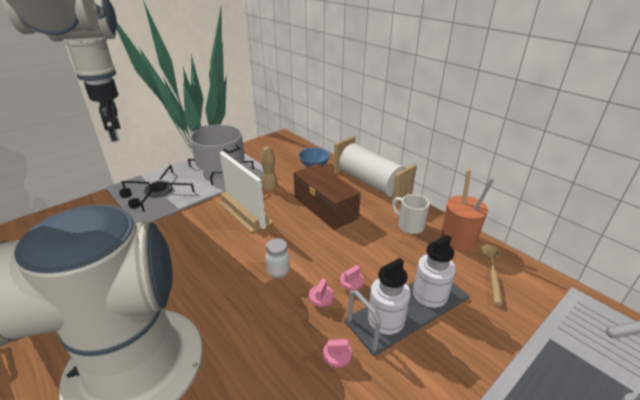

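The top view shows the board's edge at (165–268, 239), the stand around (226, 241), the tea box at (278, 159), and the caddy at (445, 208). The handle arch is at (445, 260), so the target cap is at (455, 226). The jar is at (330, 267). The side view agrees, and the pink caps are decoys.

```bash
cat > h.py <<'E'
import cv2,numpy as np
def cloud(s):
    K=s["K"];R=cv2.Rodrigues(np.array(s["rvec"]))[0];t=np.array(s["tvec"]).ravel()
    v,u=np.mgrid[0:400,0:640];z=s["range_z"]
    P=np.stack([(u-K[0,2])/K[0,0]*z,(v-K[1,2])/K[1,1]*z,z],-1)
    W=(P-t)@R; W[z==0]=np.nan
    return W
def rect(P):
    (c,wh,a)=cv2.minAreaRect((P[:,:2]*1000).astype(np.float32))
    return np.round(c,1),np.round(wh,1),round(a,2)
def sel(W,m,box,zl):
    u0,v0,u1,v1=box; k=np.zeros(W.shape[:2],bool);k[v0:v1,u0:u1]=1
    return W[k&m&(W[...,2]>zl[0])&(W[...,2]<zl[1])]
def world2pix(s,X):
    return cv2.projectPoints(np.array(X,float).reshape(-1,3),np.array(s["rvec"]),np.array(s["tvec"]),s["K"],None)[0].reshape(-1,2)
E
python3 - <<'E'
from h import *
T=dict(np.load("top0.npz"));S=dict(np.load("side0.npz"))
W=cloud(T);al=np.ones((400,640),bool);I=T["img"].astype(int)
def rep(n,P):print(n,len(P),P.mean(0).round(4),P[:,2].std().round(4),rect(P))
print("table z",np.nanmedian(W[300:330,230:290,2]))
rep("board",sel(W,al,(150,220,280,250),(.168,.195)))
rep("boardall",sel(W,al,(150,220,280,250),(.06,.195)))
rep("stand rails",sel(W,al,(180,215,280,265),(.03,.045)))
rep("stand all",sel(W,al,(180,215,280,265),(.005,.045)))
rep("box",sel(W,al,(225,125,335,195),(.09,.11)))
rep("caddy base",sel(W,al,(405,145,480,275),(.007,.02)))
for n,b in (("cap",(425,205,480,243)),("other",(430,150,485,203))):
    rep(n+" disc",sel(W,I.sum(2)<150,b,(.152,.166)))
    rep(n+" bar",sel(W,al,b,(.18,.20)))
    rep(n+" can",sel(W,al,b,(.09,.14)))
rep("handle",sel(W,al,(415,245,480,275),(.1,.14)))
rep("jar",sel(W,al,(310,250,350,285),(.08,.1)))
rep("pepper",sel(W,al,(170,160,215,200),(.1,.17)))
W2=cloud(S)
rep("s board",sel(W2,al,(215,145,270,230),(.06,.195)))
rep("s box top",sel(W2,al,(290,160,362,225),(.09,.11)))
rep("s cap bar",sel(W2,al,(370,255,415,300),(.18,.20)))
rep("s ocap bar",sel(W2,al,(420,230,460,270),(.18,.20)))
rep("s base",sel(W2,al,(340,270,475,360),(.007,.018)))
c=T["img"];x=cv2.resize(c[140:280,400:500],None,fx=5,fy=4.0*1.05);cv2.imwrite("pics/c1.png",x[:,:,::-1])
E
```

```text
table z 0.0003278747665925814
board 490 [0.456  0.299  0.1779] 0.0021 (array([456.2, 299.6]), array([218.7,  12. ]), 89.55)
boardall 717 [0.4544 0.2946 0.1591] 0.0328 (array([456.3, 299.4]), array([219.1,  12.2]), 88.89)
stand rails 946 [0.4537 0.3006 0.0382] 0.0024 (array([456.2, 297.3]), array([214.8,  55.1]), 88.63)
stand all 1646 [0.4534 0.2992 0.0259] 0.0146 (array([459.4, 285.7]), array([249.2, 132.8]), 89.8)
box 3274 [0.669  0.1573 0.1001] 0.0023 (array([669.5, 158.3]), array([220.5, 103.9]), 84.85)
caddy base 2184 [ 0.5349 -0.2692  0.012 ] 0.0023 (array([ 543.8, -277. ]), array([166.5, 339.9]), 87.14)
cap disc 0 [nan nan nan] nan (array([0., 0.]), array([0., 0.]), 0.0)
cap bar 133 [ 0.4715 -0.2719  0.1877] 0.0024 (array([ 471.3, -272.5]), array([15.2, 41.7]), 80.69)
cap can 368 [ 0.4757 -0.251   0.1101] 0.0068 (array([ 474.1, -266.5]), array([75.2, 73.5]), 13.09)
other disc 0 [nan nan nan] nan (array([0., 0.]), array([0., 0.]), 0.0)
other bar 126 [ 0.6094 -0.2931  0.1883] 0.0026 (array([ 609.5, -293.9]), array([14.5, 41.9]), 83.11)
other can 482 [ 0.5985 -0.2783  0.11  ] 0.00
[... 356 characters left out ...]
 0.339  0.1211] 0.0348 (array([535.9, 367.8]), array([366.1, 173.2]), 89.7)
s box top 1388 [0.6688 0.1453 0.0998] 0.0025 (array([737.8, 151.6]), array([224.5, 238.9]), 85.76)
s cap bar 157 [ 0.4696 -0.2767  0.1872] 0.0032 (array([ 472.7, -275.1]), array([15.9, 43.2]), 86.86)
s ocap bar 122 [ 0.6073 -0.2978  0.1875] 0.0029 (array([ 610.1, -297.2]), array([14.6, 44. ]), 85.32)
s base 2283 [ 0.5052 -0.2995  0.0124] 0.0017 (array([ 547. , -246.8]), array([191.2, 301. ]), 81.02)<stdin>:4: RuntimeWarning: Mean of empty slice.
  ret = um.true_divide(
  ret = _var(a, axis=axis, dtype=dtype, out=out, ddof=ddof,
  arrmean = um.true_divide(arrmean, div, out=arrmean,
  ret = ret.dtype.type(ret / rcount)
```

>>> {"api": "servo_tool", "payload": {
  "commands": [
    {"linear": [0,0,0],"twist": 8.5,"claw": 50},
    {"linear": [0,0,0],"twist": 8.5,"claw": 50},
    {"linear": [0,0,0],"twist": 8.5,"claw": 50},
    {"linear": [0,0,0],"twist": 8.5,"claw": 50},
    {"linear": [0,0,0],"twist": 8.5,"claw": 50},
    {"linear": [0,0,0],"twist": 8.5,"claw": 50},
    {"linear": [0,0,0],"twist": 8.5,"claw": 50},
    {"linear": [0,0,0],"twist": 8.5,"claw": 50}
  ],
  "force": 40
}}

```text
time: 0.9
tcp_pos: [0.2217, 0.5841, 0.2559]
tool_rot: [0.702, 0.712, -0.0, 0.0]
ft_force: [-0.6, 0.2, -0.6]
width: 0.583
grasp_force: 0.0
```

```bash
cat >> h.py <<'E'
def yang(st):
    from scipy.spatial.transform import Rotation as Ro
    y=Ro.from_quat(st["tool_rot"]).as_matrix()[:,1]; return np.degrees(np.arctan2(y[1],y[0]))
def need(st,x,y,z,ang):
    """twist first (deg), then shift in tool axes (mm)"""
    tw=(yang(st)-ang+180)%360-180; a=np.radians(ang)
    d=np.array([x,y])-st["tcp_pos"][:2]; ty=np.array([np.cos(a),np.sin(a)]); tx=np.array([-ty[1],ty[0]])
    print("t",round(st["time"],2),"tcp",st["tcp_pos"].round(4),"yang",round(yang(st),2),"F",st["ft_force"].round(1),"M",st["torque"].round(2),"w",round(st["width"]*85.4,1),"gf",round(st["grasp_force"],1))
    print("twist",round(tw,2),"shift",(1000*np.array([d@tx,d@ty,st["tcp_pos"][2]-z])).round(1))
E
python3 - <<'E'
from h import *
from workcell import ctrl
T=dict(np.load("top0.npz"));W=cloud(T);al=np.ones((400,640),bool)
P=sel(W,al,(150,220,280,250),(.172,.195));y=np.polyfit(P[:,1],P[:,0],1);print("board yaw",-np.degrees(np.arctan(y[0])),np.polyval(y,.2995))
P=sel(W,al,(225,125,335,195),(.093,.107))
b=np.round((P[:,1])*100).astype(int)
e=np.array([[k/100,P[b==k,0].min(),P[b==k,0].max()] for k in range(7,25)])
for c in (1,2):
    q=np.polyfit(e[:,0],e[:,c],1);print("box edge yaw",-np.degrees(np.arctan(q[0])),np.polyval(q,.158))
need(ctrl.state(),.4562,.2995,.230,-0.5)
E
```

```text
board yaw -1.1545204024521043 0.4561020789168811
box edge yaw -5.064056281203589 0.6200773388304353
box edge yaw -4.992760798296409 0.7201530535424654
t 0.9 tcp [0.2217 0.5841 0.2559] yang 0.86 F [-0.6  0.2 -0.6] M [ 0.01 -0.03 -0.07] w 49.8 gf 0.0
twist 1.36 shift [-282.6  237.    25.9]
```

>>> {"api": "servo_tool", "payload": {
  "commands": [
    {"linear": [0,0,0],"twist": 1.9,"claw": 50},
    {"linear": [-40,34,0],"twist": 0,"claw": 50},
    {"linear": [-40,34,0],"twist": 0,"claw": 50},
    {"linear": [-40,34,0],"twist": 0,"claw": 50},
    {"linear": [-40,34,0],"twist": 0,"claw": 50},
    {"linear": [-40,34,0],"twist": 0,"claw": 50},
    {"linear": [-40,34,0],"twist": 0,"claw": 50},
    {"linear": [-40,34,0],"twist": 0,"claw": 50}
  ]
}}

```text
time: 1.7
tcp_pos: [0.4461, 0.3131, 0.2562]
tool_rot: [0.711, 0.703, -0.0, -0.0]
ft_force: [0.8, 1.0, 0.3]
width: 0.589
grasp_force: 0.0
```

```bash
python3 - <<'E'
from h import *
from workcell import ctrl
need(ctrl.state(),.4562,.2995,.168,-1)
E
```

```text
t 1.7 tcp [0.4461 0.3131 0.2562] yang -0.68 F [0.8 1.  0.3] M [0.05 0.   0.  ] w 50.3 gf 0.0
twist 0.32 shift [-13.4  10.3  88.2]
```

>>> {"api": "servo_tool", "payload": {
  "commands": [
    {"linear": [-1,1,0],"twist": 0,"claw": 50},
    {"linear": [0,0,0],"twist": 0,"claw": 50},
    {"linear": [0,0,20],"twist": 0,"claw": 50},
    {"linear": [0,0,20],"twist": 0,"claw": 50},
    {"linear": [0,0,20],"twist": 0,"claw": 50},
    {"linear": [0,0,20],"twist": 0,"claw": 50},
    {"linear": [0,0,7],"twist": 0,"claw": 50},
    {"linear": [0,0,0],"twist": 0,"claw": 50}
  ]
}}

```text
time: 2.5
tcp_pos: [0.4452, 0.3145, 0.1686]
tool_rot: [0.711, 0.703, -0.001, -0.0]
ft_force: [-0.6, 0.4, 0.9]
width: 0.583
grasp_force: 0.0
```

```bash
python3 - <<'E'
from h import *
from workcell import ctrl
need(ctrl.state(),.4562,.2995,.168,-1)
E
```

```text
t 2.5 tcp [0.4452 0.3145 0.1686] yang -0.61 F [-0.6  0.4  0.9] M [-0.02 -0.02  0.01] w 49.8 gf 0.0
twist 0.39 shift [-14.8  11.3   0.6]
```

>>> {"api": "servo_tool", "payload": {
  "commands": [
    {"linear": [-7,6,0],"twist": 0.4,"claw": 50},
    {"linear": [-8,5,0],"twist": 0,"claw": 50},
    {"linear": [0,0,0],"twist": 0,"claw": 30},
    {"linear": [0,0,0],"twist": 0,"claw": 0},
    {"linear": [0,0,0],"twist": 0,"claw": 0},
    {"linear": [0,0,0],"twist": 0,"claw": 0},
    {"linear": [0,0,0],"twist": 0,"claw": 0},
    {"linear": [0,0,0],"twist": 0,"claw": 0}
  ],
  "force": 40
}}

```text
time: 3.3
tcp_pos: [0.4571, 0.2987, 0.1697]
tool_rot: [0.714, 0.7, 0.0, 0.0]
ft_force: [-0.7, -3.5, 6.1]
width: 0.139
grasp_force: 39.9
```

```bash
python3 - <<'E'
from h import *
from workcell import ctrl
need(ctrl.state(),.4562,.2995,.268,-1)
E
```

```text
t 3.3 tcp [0.4571 0.2987 0.1697] yang -1.08 F [-0.7 -3.5  6.1] M [-0.51  0.02 -0.12] w 11.9 gf 39.9
twist -0.08 shift [  0.8  -0.9 -98.3]
```

>>> {"api": "servo_tool", "payload": {
  "commands": [
    {"linear": [0,0,-5],"twist": 0,"claw": 0},
    {"linear": [0,0,-10],"twist": 0,"claw": 0},
    {"linear": [0,0,-15],"twist": 0,"claw": 0},
    {"linear": [0,0,-15],"twist": 0,"claw": 0},
    {"linear": [0,0,-10],"twist": 0,"claw": 0},
    {"linear": [0,0,-5],"twist": 0,"claw": 0},
    {"linear": [0,0,0],"twist": 2,"claw": 0},
    {"linear": [0,0,0],"twist": 2,"claw": 0}
  ],
  "force": 60
}}

```text
time: 4.1
tcp_pos: [0.4568, 0.2987, 0.2293]
tool_rot: [0.738, 0.675, -0.0, -0.0]
ft_force: [-0.5, -0.7, -2.1]
width: 0.128
grasp_force: 58.6
```

```bash
python3 - <<'E'
from h import *
from workcell import ctrl
need(ctrl.state(),.5794,.166,.230,-5)
E
```

```text
t 4.1 tcp [0.4568 0.2987 0.2293] yang -5.16 F [-0.5 -0.7 -2.1] M [ 0.03 -0.   -0.01] w 10.9 gf 58.6
twist -0.16 shift [-121.6  133.7   -0.7]
```

>>> {"api": "servo_tool", "payload": {
  "commands": [
    {"linear": [-10,11,0],"twist": 0,"claw": 0},
    {"linear": [-17,19,0],"twist": 0,"claw": 0},
    {"linear": [-20,22,0],"twist": 0,"claw": 0},
    {"linear": [-20,22,0],"twist": 0,"claw": 0},
    {"linear": [-20,22,0],"twist": 0,"claw": 0},
    {"linear": [-20,22,0],"twist": 0,"claw": 0},
    {"linear": [-10,11,0],"twist": 0,"claw": 0},
    {"linear": [-5,5,0],"twist": 0,"claw": 0}
  ]
}}

```text
time: 4.9
tcp_pos: [0.5805, 0.164, 0.229]
tool_rot: [0.738, 0.675, -0.0, -0.0]
ft_force: [1.2, 0.1, -2.4]
width: 0.131
grasp_force: 58.7
```

>>> {"api": "servo_tool", "payload": {
  "commands": [
    {"linear": [0,0,0],"twist": 0,"claw": 0},
    {"linear": [0,0,20],"twist": 0,"claw": 0},
    {"linear": [0,0,15],"twist": 0,"claw": 0},
    {"linear": [0,0,8],"twist": 0,"claw": 0},
    {"linear": [0,0,5],"twist": 0,"claw": 0},
    {"linear": [0,0,4],"twist": 0,"claw": 0},
    {"linear": [0,0,0],"twist": 0,"claw": 0},
    {"linear": [0,0,0],"twist": 0,"claw": 0}
  ]
}}

```text
time: 5.7
tcp_pos: [0.5798, 0.1655, 0.1777]
tool_rot: [0.738, 0.675, 0.0, 0.0]
ft_force: [-0.2, 0.6, -2.2]
width: 0.134
grasp_force: 58.6
```

```bash
python3 - <<'E'
from h import *
from workcell import ctrl
need(ctrl.state(),.5794,.166,.1615,-5)
for n in ("top","side"):
    s=ctrl.snapshot(n);cv2.imwrite(f"pics/{n}1.png",s["img"][:,:,::-1]);np.savez(f"{n}1.npz",**s)
    W=cloud(s);I=s["img"].astype(int)
    wh=(I.min(2)>150)&(I.max(2)-I.min(2)<40)
    P=W[wh&(W[...,0]>.5)&(W[...,0]<.64)&(W[...,1]>.02)&(W[...,1]<.32)&(W[...,2]>.02)&(W[...,2]<.19)]
    print(n,len(P),P.min(0).round(3),P.max(0).round(3))
    Q=P[P[:,2]>.15]
    if len(Q)>20:print(rect(Q))
    q=np.linalg.lstsq(np.c_[P[:,1:],np.ones(len(P))],P[:,0],rcond=None)[0];print("x=ay+bz+c",q)
E
```

```text
t 5.7 tcp [0.5798 0.1655 0.1777] yang -5.08 F [-0.2  0.6 -2.2] M [-0.02 -0.04  0.01] w 11.4 gf 58.6
twist -0.08 shift [ 0.5 -0.5 16.2]
top 125 [0.564 0.058 0.126] [0.581 0.245 0.19 ]
(array([576.9, 151.4]), array([187.9,  11.4]), 85.36)
x=ay+bz+c [0.06881651 0.05932923 0.55403208]
side 1415 [0.563 0.054 0.02 ] [0.59  0.274 0.189]
(array([578.9, 161.6]), array([216.8,  12.4]), 84.84)
x=ay+bz+c [0.08445767 0.00960137 0.56092424]
```

View pics/side1.png

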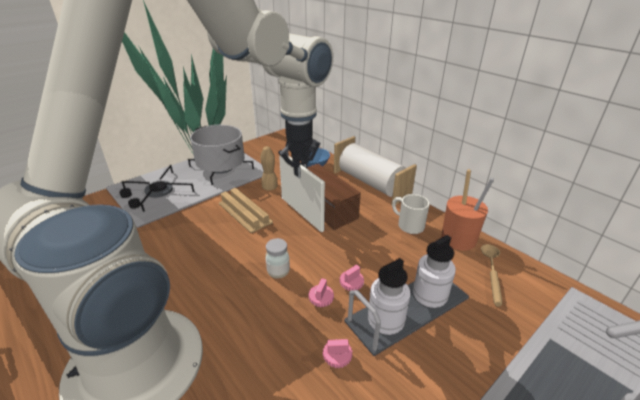

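The side view shows the board upright in the gripper around (303, 195), in front of the box and just above the worktop. The stand is empty. I'll lower it next, then loosen the grip.

>>> {"api": "servo_tool", "payload": {
  "commands": [
    {"linear": [1,0,6],"twist": 0,"claw": 0},
    {"linear": [0,0,4],"twist": 0,"claw": 0},
    {"linear": [0,0,3],"twist": 0,"claw": 0},
    {"linear": [0,0,2],"twist": 0,"claw": 0},
    {"linear": [0,0,0.5],"twist": 0,"claw": 0},
    {"linear": [0,0,0],"twist": 0,"claw": 0},
    {"linear": [0,0,0],"twist": 0,"claw": 0},
    {"linear": [0,0,0],"twist": 0,"claw": 0}
  ],
  "force": 20
}}

```text
time: 6.6
tcp_pos: [0.5797, 0.1664, 0.1618]
tool_rot: [0.738, 0.675, -0.0, -0.0]
ft_force: [-0.4, -0.4, -2.3]
width: 0.13
grasp_force: 58.8
```

```bash
python3 - <<'E'
from h import *
from workcell import ctrl
need(ctrl.state(),.5794,.166,.1615,-5)
E
```

```text
t 6.6 tcp [0.5797 0.1664 0.1618] yang -5.09 F [-0.4 -0.4 -2.3] M [-0.06 -0.07  0.03] w 11.1 gf 58.8
twist -0.09 shift [-0.4 -0.3  0.3]
```

Nearly touching. I'll lower until it contacts, then open slightly.

>>> {"api": "servo_tool", "payload": {
  "commands": [
    {"linear": [0,0,0.5],"twist": 0,"claw": 0},
    {"linear": [0,0,0.5],"twist": 0,"claw": 0},
    {"linear": [0,0,0],"twist": 0,"claw": 15},
    {"linear": [0,0,0],"twist": 0,"claw": 18},
    {"linear": [0,0,0],"twist": 0,"claw": 22},
    {"linear": [0,0,0],"twist": 0,"claw": 26},
    {"linear": [0,0,0],"twist": 0,"claw": 30},
    {"linear": [0,0,0],"twist": 0,"claw": 30}
  ]
}}

```text
time: 7.4
tcp_pos: [0.5797, 0.1664, 0.1607]
tool_rot: [0.738, 0.675, -0.0, -0.0]
ft_force: [-0.2, 0.0, -0.0]
width: 0.351
grasp_force: 0.0
```

```bash
cat > b.py <<'E'
from h import *
from workcell import ctrl
import sys
def look(tag,ns=("side",)):
  for n in ns:
    s=ctrl.snapshot(n);cv2.imwrite(f"pics/{n}{tag}.png",s["img"][:,:,::-1]);np.savez(f"{n}{tag}.npz",**s)
    W=cloud(s);I=s["img"].astype(int)
    wh=(I.min(2)>150)&(I.max(2)-I.min(2)<40)
    P=W[wh&(W[...,0]>.5)&(W[...,0]<.66)&(W[...,1]>.02)&(W[...,1]<.32)&(W[...,2]>.005)&(W[...,2]<.19)]
    F=P[(P[:,2]>.02)&(P[:,2]<.13)&(P[:,1]>.07)]
    q=np.linalg.lstsq(np.c_[F[:,1:],np.ones(len(F))],F[:,0],rcond=None)[0]
    print(n,len(P),P.min(0).round(3),P.max(0).round(3),"yaw",-np.degrees(np.arctan(q[0])).round(2),"lean",np.degrees(np.arctan(q[1])).round(1),"rear face x at z0,y.16",(q[2]+.16*q[0]).round(4))
E
python3 - <<'E'
from b import *
need(ctrl.state(),.5794,.166,.1615,-5); look("2")
E
```

```text
t 7.4 tcp [0.5797 0.1664 0.1607] yang -5.09 F [-0.2  0.  -0. ] M [ 0.02 -0.01  0.02] w 30.0 gf 0.0
twist -0.09 shift [-0.4 -0.3 -0.8]
side 1354 [0.564 0.055 0.005] [0.599 0.272 0.173] yaw -5.09 lean 0.1 rear face x at z0,y.16 0.5758
```

>>> {"api": "servo_tool", "payload": {
  "commands": [
    {"linear": [0,4,0],"twist": 0,"claw": 30},
    {"linear": [0,4,0],"twist": 0,"claw": 30},
    {"linear": [0,4,0],"twist": 0,"claw": 30},
    {"linear": [0,4,0],"twist": 0,"claw": 30},
    {"linear": [0,4,0],"twist": 0,"claw": 30},
    {"linear": [0,4,0],"twist": 0,"claw": 30},
    {"linear": [0,4,0],"twist": 0,"claw": 30},
    {"linear": [0,4,0],"twist": 0,"claw": 30}
  ]
}}

```text
time: 8.25
tcp_pos: [0.612, 0.1635, 0.1608]
tool_rot: [0.738, 0.675, -0.0, 0.0]
ft_force: [0.3, -0.6, -0.4]
width: 0.352
grasp_force: 0.0
```

```bash
python3 - <<'E'
from b import *
need(ctrl.state(),.6365,.161,.1607,-5); look("3")
E
```

```text
t 8.25 tcp [0.612  0.1635 0.1608] yang -5.08 F [ 0.3 -0.6 -0.4] M [ 0.04 -0.   -0.  ] w 30.1 gf 0.0
twist -0.08 shift [-0.3 24.6  0.1]
side 2205 [0.568 0.049 0.005] [0.629 0.274 0.172] yaw -5.1 lean 13.7 rear face x at z0,y.16 0.5755
```

>>> {"api": "servo_tool", "payload": {
  "commands": [
    {"linear": [0,4,0],"twist": 0,"claw": 30},
    {"linear": [0,4,0],"twist": 0,"claw": 30},
    {"linear": [0,4,0],"twist": 0,"claw": 30},
    {"linear": [0,3,0],"twist": 0,"claw": 30},
    {"linear": [0,3,0],"twist": 0,"claw": 30},
    {"linear": [0,3,0],"twist": 0,"claw": 30},
    {"linear": [0,0,0],"twist": 0,"claw": 30},
    {"linear": [0,0,0],"twist": 0,"claw": 30}
  ]
}}

```text
time: 9.1
tcp_pos: [0.6325, 0.1617, 0.1607]
tool_rot: [0.738, 0.675, -0.0, -0.0]
ft_force: [-0.3, 0.7, 0.6]
width: 0.35
grasp_force: 0.0
```

```bash
python3 - <<'E'
from b import *
need(ctrl.state(),.6365,.161,.1607,-5); look("4")
E
```

```text
t 9.1 tcp [0.6325 0.1617 0.1607] yang -5.09 F [-0.3  0.7  0.6] M [-0.02  0.02  0.05] w 29.9 gf 0.0
twist -0.09 shift [-0.3  4.   0. ]
side 2402 [0.568 0.05  0.005] [0.64  0.274 0.167] yaw -5.14 lean 19.3 rear face x at z0,y.16 0.5749
```

>>> {"api": "servo_tool", "payload": {
  "commands": [
    {"linear": [0,0,-4],"twist": 0,"claw": 32},
    {"linear": [0,0,-8],"twist": 0,"claw": 32},
    {"linear": [0,0,-12],"twist": 0,"claw": 32},
    {"linear": [0,0,-20],"twist": 0,"claw": 32},
    {"linear": [0,0,-20],"twist": 0,"claw": 40},
    {"linear": [0,0,-20],"twist": 0,"claw": 40},
    {"linear": [0,0,-10],"twist": 0,"claw": 40},
    {"linear": [0,0,0],"twist": 0,"claw": 40}
  ]
}}

```text
time: 9.95
tcp_pos: [0.6332, 0.1618, 0.2567]
tool_rot: [0.738, 0.675, 0.001, 0.001]
ft_force: [0.0, 0.1, -0.9]
width: 0.468
grasp_force: 0.0
```

```bash
python3 - <<'E'
from b import *
look("5",("side","top")); need(ctrl.state(),.472,-.2735,.240,-99)
E
```

```text
side 2602 [0.569 0.051 0.005] [0.649 0.277 0.167] yaw -5.17 lean 19.4 rear face x at z0,y.16 0.5749
top 1539 [0.567 0.054 0.005] [0.651 0.275 0.169] yaw -5.08 lean 19.2 rear face x at z0,y.16 0.5732
t 10.05 tcp [0.6323 0.1616 0.2544] yang -5.09 F [ 0.8  0.1 -0.7] M [-0.03 -0.01  0.03] w 40.4 gf 0.0
twist 93.91 shift [-90.3 454.8  14.4]
```

View pics/side5.png

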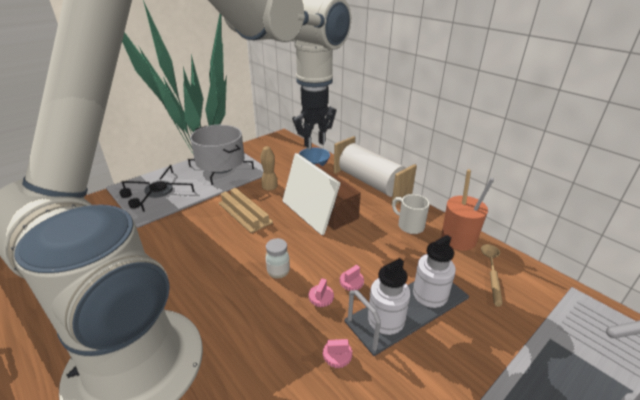

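The side view shows the board leaning squarely on the box at (315, 195), with the gripper clear above it. Next I'll turn and go to the cap.

>>> {"api": "servo_tool", "payload": {
  "commands": [
    {"linear": [0,0,-2],"twist": 8.5,"claw": 45},
    {"linear": [0,0,0],"twist": 8.5,"claw": 45},
    {"linear": [0,0,0],"twist": 8.5,"claw": 45},
    {"linear": [0,0,0],"twist": 8.5,"claw": 45},
    {"linear": [0,0,0],"twist": 8.5,"claw": 45},
    {"linear": [0,0,0],"twist": 8.5,"claw": 45},
    {"linear": [0,0,0],"twist": 8.5,"claw": 45},
    {"linear": [0,0,0],"twist": 8.5,"claw": 45}
  ]
}}

```text
time: 10.85
tcp_pos: [0.632, 0.1616, 0.2554]
tool_rot: [0.99, 0.144, -0.001, 0.0]
ft_force: [-0.1, 0.3, -0.0]
width: 0.528
grasp_force: 0.0
```

>>> {"api": "servo_tool", "payload": {
  "commands": [
    {"linear": [0,0,0],"twist": 8.5,"claw": 45},
    {"linear": [0,0,0],"twist": 8.5,"claw": 45},
    {"linear": [0,0,0],"twist": 8.5,"claw": 45},
    {"linear": [-6,30,0],"twist": 0.4,"claw": 45},
    {"linear": [-6,30,0],"twist": 0,"claw": 45},
    {"linear": [-6,30,0],"twist": 0,"claw": 45},
    {"linear": [-6,30,0],"twist": 0,"claw": 45},
    {"linear": [-6,30,0],"twist": 0,"claw": 45}
  ]
}}

```text
time: 11.65
tcp_pos: [0.5786, 0.0171, 0.2556]
tool_rot: [0.997, -0.078, -0.001, 0.0]
ft_force: [0.1, -0.9, -0.8]
width: 0.524
grasp_force: 0.0
```

>>> {"api": "servo_tool", "payload": {
  "commands": [
    {"linear": [-6,30,0],"twist": 0,"claw": 45},
    {"linear": [-6,30,0],"twist": 0,"claw": 45},
    {"linear": [-6,30,0],"twist": 0,"claw": 45},
    {"linear": [-6,30,0],"twist": 0,"claw": 45},
    {"linear": [-6,30,0],"twist": 0,"claw": 45},
    {"linear": [-6,30,0],"twist": 0,"claw": 45},
    {"linear": [-6,30,0],"twist": 0,"claw": 45},
    {"linear": [0,0,0],"twist": 0,"claw": 45}
  ]
}}

```text
time: 12.45
tcp_pos: [0.504, -0.1853, 0.2558]
tool_rot: [0.997, -0.08, -0.001, 0.0]
ft_force: [0.5, 0.4, 0.7]
width: 0.526
grasp_force: 0.0
```

```bash
python3 - <<'E'
from b import *
look("6",("side",)); need(ctrl.state(),.472,-.2735,.186,-99)
E
```

```text
side 2624 [0.568 0.049 0.005] [0.652 0.275 0.167] yaw -5.18 lean 19.2 rear face x at z0,y.16 0.5751
t 12.5 tcp [ 0.5045 -0.1839  0.2558] yang -99.13 F [0.8 0.2 0.2] M [ 0.02 -0.02  0.04] w 45.1 gf 0.0
twist -0.13 shift [-18.1  93.6  69.8]
```

>>> {"api": "servo_tool", "payload": {
  "commands": [
    {"linear": [-4,22,0],"twist": 0,"claw": 45},
    {"linear": [-5,24,0],"twist": 0,"claw": 45},
    {"linear": [-5,24,0],"twist": 0,"claw": 45},
    {"linear": [-4,23,0],"twist": 0,"claw": 45},
    {"linear": [0,0,12],"twist": 0,"claw": 45},
    {"linear": [0,0,15],"twist": 0,"claw": 45},
    {"linear": [0,0,10],"twist": 0,"claw": 45},
    {"linear": [0,0,0],"twist": 0,"claw": 45}
  ]
}}

```text
time: 13.3
tcp_pos: [0.4727, -0.2704, 0.218]
tool_rot: [0.997, -0.078, -0.001, -0.001]
ft_force: [0.7, -0.2, -0.4]
width: 0.525
grasp_force: 0.0
```

```bash
python3 - <<'E'
from b import *
need(ctrl.state(),.472,-.2735,.188,-99)
s=ctrl.snapshot("side");c=s["img"];cv2.imwrite("pics/cap1.png",cv2.resize(c[180:380,280:500],None,fx=3,fy=3)[:,:,::-1])
E
```

```text
t 13.3 tcp [ 0.4727 -0.2704  0.218 ] yang -98.94 F [ 0.7 -0.2 -0.4] M [0.05 0.04 0.01] w 44.8 gf 0.0
twist 0.06 shift [-0.2  3.2 30. ]
```

View pics/cap1.png

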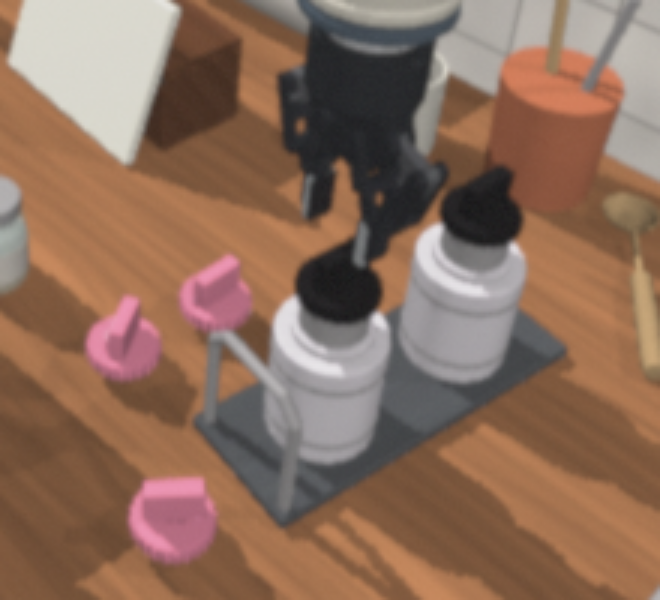

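The crop shows the open fingers straddling the bar of the handle-end cap (345, 265). I'll descend and close.

>>> {"api": "servo_tool", "payload": {
  "commands": [
    {"linear": [0,3,0],"twist": 0,"claw": 45},
    {"linear": [0,0,10],"twist": 0,"claw": 45},
    {"linear": [0,0,10],"twist": 0,"claw": 45},
    {"linear": [0,0,10],"twist": 0,"claw": 45},
    {"linear": [0,0,0],"twist": 0,"claw": 30},
    {"linear": [0,0,0],"twist": 0,"claw": 0},
    {"linear": [0,0,0],"twist": 0,"claw": 0},
    {"linear": [0,0,0],"twist": 0,"claw": 0}
  ],
  "force": 30
}}

```text
time: 14.15
tcp_pos: [0.4728, -0.2749, 0.1901]
tool_rot: [0.997, -0.078, 0.0, 0.0]
ft_force: [0.1, 0.1, -1.0]
width: 0.154
grasp_force: 32.7
```

```bash
python3 - <<'E'
from b import *
need(ctrl.state(),.472,-.2735,.188,-99)
E
```

```text
t 14.15 tcp [ 0.4728 -0.2749  0.1901] yang -98.99 F [ 0.1  0.1 -1. ] M [ 0.04  0.02 -0.01] w 13.2 gf 32.7
twist 0.01 shift [-1.  -1.2  2.1]
```

Gripped (13 mm). I'll turn +12° gently and watch the moment.

>>> {"api": "servo_tool", "payload": {
  "commands": [
    {"linear": [0,0,0],"twist": 2,"claw": 0},
    {"linear": [0,0,0],"twist": 2,"claw": 0},
    {"linear": [0,0,0],"twist": 2,"claw": 0},
    {"linear": [0,0,0],"twist": 2,"claw": 0},
    {"linear": [0,0,0],"twist": 2,"claw": 0},
    {"linear": [0,0,0],"twist": 2,"claw": 0},
    {"linear": [0,0,0],"twist": 2,"claw": 0},
    {"linear": [0,0,0],"twist": 0,"claw": 0}
  ]
}}

```text
time: 14.95
tcp_pos: [0.4724, -0.2753, 0.1901]
tool_rot: [0.98, -0.199, -0.0, 0.001]
ft_force: [-3.2, -4.4, -0.3]
width: 0.157
grasp_force: 39.5
```

```bash
python3 - <<'E'
from b import *
need(ctrl.state(),.472,-.2735,.188,-99)
E
```

```text
t 14.95 tcp [ 0.4724 -0.2753  0.1901] yang -113.02 F [-3.2 -4.4 -0.3] M [-0.99  0.67  0.88] w 13.4 gf 39.5
twist -14.02 shift [-0.7 -1.7  2.1]
```

Positive turning meets the stop (Mz 0.9 N·m), so it loosens the other way. I'll back up, regrip to re-seat the bar, and turn negative.

>>> {"api": "servo_tool", "payload": {
  "commands": [
    {"linear": [0,0,0],"twist": -5,"claw": 0},
    {"linear": [0,0,0],"twist": -5,"claw": 0},
    {"linear": [0,0,0],"twist": -4,"claw": 0},
    {"linear": [0,0,0],"twist": 0,"claw": 22},
    {"linear": [0,0,0],"twist": 0,"claw": 22},
    {"linear": [0,0,0],"twist": 0,"claw": 0},
    {"linear": [0,0,0],"twist": 0,"claw": 0},
    {"linear": [0,0,0],"twist": 0,"claw": 0}
  ]
}}

```text
time: 15.75
tcp_pos: [0.4728, -0.2748, 0.19]
tool_rot: [0.997, -0.079, 0.0, 0.0]
ft_force: [-1.5, 0.0, 4.2]
width: 0.157
grasp_force: 30.6
```

>>> {"api": "servo_tool", "payload": {
  "commands": [
    {"linear": [0,0,0],"twist": -4,"claw": 0},
    {"linear": [0,0,0],"twist": -5,"claw": 0},
    {"linear": [0,0,0],"twist": -5,"claw": 0},
    {"linear": [0,0,0],"twist": -5,"claw": 0},
    {"linear": [0,0,0],"twist": -5,"claw": 0},
    {"linear": [0,0,0],"twist": -4,"claw": 0},
    {"linear": [0,0,0],"twist": -2,"claw": 0},
    {"linear": [0,0,0],"twist": 0,"claw": 0}
  ]
}}

```text
time: 16.55
tcp_pos: [0.4728, -0.2749, 0.19]
tool_rot: [0.983, 0.183, 0.0, 0.0]
ft_force: [0.1, 0.5, 4.0]
width: 0.159
grasp_force: 30.6
```

```bash
python3 - <<'E'
from b import *
need(ctrl.state(),.472,-.2735,.188,-34)
E
```

```text
t 16.55 tcp [ 0.4728 -0.2749  0.19  ] yang -68.93 F [0.1 0.5 4. ] M [0.09 0.04 0.06] w 13.5 gf 30.6
twist -34.93 shift [ 0.7 -1.4  2. ]
```

>>> {"api": "servo_tool", "payload": {
  "commands": [
    {"linear": [0,0,-0.5],"twist": -5,"claw": 0},
    {"linear": [0,0,0],"twist": -6,"claw": 0},
    {"linear": [0,0,0],"twist": -6,"claw": 0},
    {"linear": [0,0,0],"twist": -6,"claw": 0},
    {"linear": [0,0,0],"twist": -5,"claw": 0},
    {"linear": [0,0,0],"twist": -4,"claw": 0},
    {"linear": [0,0,0],"twist": -2,"claw": 0},
    {"linear": [0,0,0],"twist": 0,"claw": 0}
  ]
}}

```text
time: 17.35
tcp_pos: [0.4725, -0.2747, 0.1901]
tool_rot: [0.887, 0.462, -0.0, -0.0]
ft_force: [0.1, -1.0, -0.4]
width: 0.157
grasp_force: 29.7
```

>>> {"api": "servo_tool", "payload": {
  "commands": [
    {"linear": [0,0,-1],"twist": 0,"claw": 0},
    {"linear": [0,0,-1],"twist": 0,"claw": 0},
    {"linear": [0,0,-1],"twist": 0,"claw": 0},
    {"linear": [0,0,-1],"twist": 0,"claw": 0},
    {"linear": [0,0,-1],"twist": 0,"claw": 0},
    {"linear": [0,0,0],"twist": 0,"claw": 0},
    {"linear": [0,0,0],"twist": 0,"claw": 0},
    {"linear": [0,0,0],"twist": 0,"claw": 0}
  ]
}}

```text
time: 18.15
tcp_pos: [0.4726, -0.2747, 0.1952]
tool_rot: [0.887, 0.462, -0.0, -0.0]
ft_force: [0.1, 0.3, -1.0]
width: 0.154
grasp_force: 29.7
```

```bash
python3 - <<'E'
from b import *
need(ctrl.state(),.472,-.2735,.250,-34)
E
```

```text
t 18.15 tcp [ 0.4726 -0.2747  0.1952] yang -34.99 F [ 0.1  0.3 -1. ] M [-0.    0.03  0.  ] w 13.2 gf 29.7
twist -0.99 shift [  0.7  -1.2 -54.8]
```

The cap is free. I'll lift it to 60 mm.

>>> {"api": "servo_tool", "payload": {
  "commands": [
    {"linear": [0,0,-5],"twist": 0,"claw": 0},
    {"linear": [0,0,-10],"twist": 0,"claw": 0},
    {"linear": [0,0,-12],"twist": 0,"claw": 0},
    {"linear": [0,0,-12],"twist": 0,"claw": 0},
    {"linear": [0,0,-10],"twist": 0,"claw": 0},
    {"linear": [0,0,-5],"twist": 0,"claw": 0},
    {"linear": [0,0,-1],"twist": 0,"claw": 0},
    {"linear": [0,0,0],"twist": 0,"claw": 0}
  ]
}}

```text
time: 18.95
tcp_pos: [0.4726, -0.2747, 0.2502]
tool_rot: [0.887, 0.462, -0.0, -0.0]
ft_force: [-0.0, -0.9, -0.2]
width: 0.162
grasp_force: 29.7
```

>>> {"api": "servo_tool", "payload": {
  "commands": [
    {"linear": [0,0,0],"twist": 0,"claw": 0},
    {"linear": [0,0,0],"twist": 0,"claw": 0},
    {"linear": [0,0,0],"twist": 0,"claw": 0},
    {"linear": [0,0,0],"twist": 0,"claw": 0},
    {"linear": [0,0,0],"twist": 0,"claw": 0},
    {"linear": [0,0,0],"twist": 0,"claw": 0},
    {"linear": [0,0,0],"twist": 0,"claw": 0},
    {"linear": [0,0,0],"twist": 0,"claw": 0}
  ]
}}

```text
time: 19.75
tcp_pos: [0.4726, -0.2748, 0.2503]
tool_rot: [0.887, 0.462, 0.0, 0.0]
ft_force: [-0.2, -0.9, -0.8]
width: 0.158
grasp_force: 29.7
```

```bash
python3 - <<'E'
from b import *
look("9"); need(ctrl.state(),.472,-.2735,.250,-35)
E
```

```text
side 2633 [0.567 0.05  0.005] [0.65  0.275 0.166] yaw -5.06 lean 19.2 rear face x at z0,y.16 0.5751
t 19.8 tcp [ 0.4726 -0.2748  0.2503] yang -34.99 F [ 0.9  0.4 -0.7] M [-0.01  0.03  0.02] w 13.0 gf 29.7
twist 0.01 shift [ 0.7 -1.2  0.3]
```

View pics/side9.png

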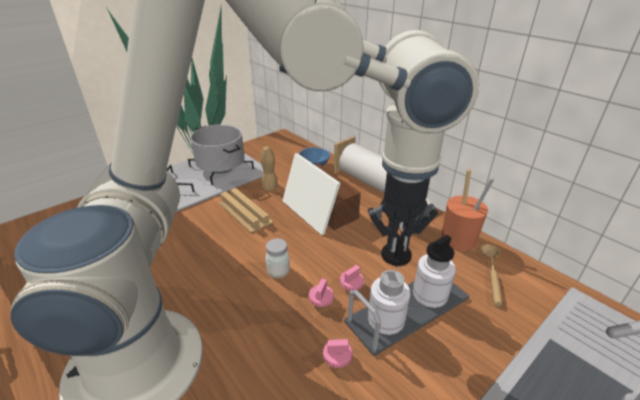

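The side view shows the cap held upright at (397, 253) above the bare neck at (391, 283). The board is still leaning on the box and nothing else has moved.

```bash
python3 -c "
from workcell import ctrl
print(ctrl.finish_job())"
```

```text
the job is handed in; nothing more can be done
None
```

I handed the job in at about 20 s: the board leans on the tea box at about 19°, square and centred, and the cap, which loosened anticlockwise seen from above, is held upright about 6 cm above its neck.

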